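# Challenge a tablet metal detector with a test wand

### The arm

A 6-joint arm with a two-finger parallel gripper is mounted at the origin on the work surface. World frame = base frame: x ahead of the robot, y to its left, z up, the work surface at z = 0. Lengths are in m, angles in rad, forces in N, time in s.
With the tool pointing down it reaches from about 0.35 to 0.775 m from the base axis. Payload 5.5 kg.
Tool frame: the origin (TCP) lies at the very end of the fingers, on their centre line; the grasp point (between the pads) lies 19 mm behind it; z points along the fingers, y is the line along which they close (so a half turn about z gives the same grasp; the last joint's range is limited). The gripper opens to 85 mm and grips with 20 to 120 N. Pads are 22 mm wide; open, the fingers measure 114 mm over their backs; the gripper's body (76 mm by 85 mm) begins 54 mm behind the grasp point. The pads swing forward as they close: fully open they stand 13 mm farther back than shut.
Start: joints at [1.185, 0.313, 0.046, 1.304, 0, 1.431], TCP at [0.14, 0.558, 0.231] pointing down, gripper open.
Joint ranges: [-2.76, 2.76], [-0.86, 1.69], [-1.03, 1.26], [-2.2, 2.34], [-1.47, 1.5], [-3.14, 3.14]. Speed limits (rad/s): [2.57, 2.57, 3.14, 3.14, 3.14, 3.14].

### API

Orientations are given as a unit quaternion [w, x, y, z].
In Python, from workcell import env gives the robot as it stands. The module is installed in compiled form; this text tells all that it offers.
- The arm moves only by the tool jog_arm, never from a script. Its arguments are lists of equal length, an entry for each row: "gripper": the opening, from 0 (shut) to 1 (fully open); "offset": the shift along the world's x, y, z in cm, a list of three; "twist": the turn about the world's z in degrees. In form: {"gripper": [gripper, ...], "offset": [[dx, dy, dz], ...], "twist": [twist, ...]}. A call has exactly 8 rows; each row is the pose to reach, as a shift and turn from the pose commanded when the call began; what a row does not reach only later rows make up. A row lasts 1/8 s, in which the tool goes at most 62.5 mm and 10.7 degrees, less where a joint would pass 70% of its speed; a pose out of reach is approached as far as the arm can. A call with a gripper value outside its range is refused whole. The fingers move at their own pace and stop on an object; "squeeze" is the grip in N (left out, the last holds). Time passes only in rows, so rows that repeat a pose let the fingers close, or fill a call up. It gives the time, the measured TCP pose, the force, the opening and the grip force at its end, in the units of the state.
- env.get_state(): the state, without advancing time (a new reading comes with each control period).
- env.read_camera(name): name is "scene" or "top"; returns a dict with "image" (400x640x3 uint8, red, green, blue), "z_map" (400x640 float32, m along the optical axis (not along the pixel's ray), 0 where there is no reading), "fovy" (degrees; the focal length in pixels is half the picture's height over the tangent of half this angle, whatever the lens; pixels are square), "cx", "cy" (the principal point, pixels), "cam_to_world" (4x4, takes a point from camera to world coordinates). Camera axes: x right, y up, looking along -z (the intrinsics and any distortion apply to the point x, -y, -z); pixel columns grow to the right and rows downward; lengths in m; the calibration is good to about 2 mm. A picture is of the moment at which its call begins.
- env.hand_in(): hands the job in; it is judged then, once.
The state is a dict: "clock": time; "joint_pos": joint angles; "qvel": joint speeds; "tau": joint torques, N m; "tcp_pos": TCP position; "orientation": TCP orientation; "wrist_force": force on the tool from outside, world axes, zero at the start; "ft_torque": the same for the moment, N m; "finger_gap": finger opening in m; "grip_force": force on a finger pad.
Only numpy, scipy, OpenCV 4.12 (cv2) and the standard library are available. Lean on these libraries where they do the work, as an engineer would, in place of code of your own. Each camera call takes 0.05 s, during which the arm holds its last target. There are 200 camera calls.

### The job

Do the sensitivity check on the bench metal detector: lift the steel saddle cover off its blue throat and hang it astride the bar of the drying rail, clear of the bar's ends, then take the blue-handled test wand from the rack and lower it upright into the throat until the mouth of the throat is level with the middle of the black band on its blade. Finish while still holding the wand there, still and hanging from the gripper without pressing hard on the throat walls; leave the other wands in the rack and the rest of the bench as it is.

Things in the scene. Friction and masses are not known exactly. Their poses are not given: they have to be found in the camera images.
- detector: bench metal detector, fixed: white head 200 x 200 mm, top at 143 mm, with a 150 mm wide console behind it (from 110 to 186 mm along its own +x, 148 mm high). A blue rectangular throat, 22 mm (x) x 46 mm (y) outside, rises out of the middle of the head to 185 mm. Origin: on the bench under the throat; z up, y along the slot.
- throat_mouth (a point): centre of the throat's mouth, 185 mm above the bench. The slot is 12 mm (own x) x 36 mm (own y), 2 mm wider than the wand's blade on every side, with a 2 mm chamfer at the top, and runs 135 mm straight down, open below. At the start it is covered by the saddle cover.
- cover: the saddle cover, loose, about 120 g: a steel channel of inverted-U section, open at both ends (own y), 31 mm wide (x), 60 mm long (y), 38.5 mm high, inside width 26 mm, inside depth 36 mm, with an upright orange grip tab on top, 10 mm (x) x 36 mm (y) x 44 mm high. It starts over the throat, its axes along the detector's. Origin: centre of its underside, level with the lower edges of the skirts.
- cover_grip (a point): centre of the cover's orange tab, 22 mm above its top plate and 60.5 mm above its lower edges; tab 10 mm thick along own x.
- cover_saddle (a point): middle of the inner face of the cover's top plate, 36 mm above its lower edges: the face that rests on the throat, and on the bar when it hangs.
- rail: drying rail, fixed: horizontal steel bar 16 mm in diameter along own y, 184 mm long, on two posts 86 mm either side of the middle, over a drip tray 120 x 190 mm. Origin: on the bench under the middle of the bar. It may stand left or right of the detector.
- rail_mid (a point): middle of the bar on its axis, 130 mm above the bench; own y along the bar. The cover hangs with its top plate on the bar and one skirt on either side; it counts when its middle is within 55 mm of the bar's middle.
- rack: grey plastic block 60 x 175 x 85 mm, fixed, on the other side of the detector from the rail, with three slots 11 x 35 mm, 75 mm deep, in a row along own y at -56, 0 and +56 mm. Any wand may stand in any slot. Origin: on the bench under its middle.
- wand_blue: test wand with a blue handle, loose, about 70 g, 161 mm long, standing upright in the rack. White blade 8 mm (own x) x 32 mm (own y), 116 mm long, its last 6 mm reduced to 5 x 28 mm; handle above it 16 mm (x) x 32 mm (y) x 45 mm high. Origin: bottom tip of the blade; z up along the wand.
- wand_blue_grip (a point): centre of the blue handle, 138.5 mm above the tip; the handle is 16 mm thick along own x.
- wand_blue_band (a point): middle of the black band round the blade, 96 mm above the tip and 42.5 mm below the handle's centre; the band is 12 mm high.
- wand_red_grip (a point): test wand like the blue one but with a red handle; it belongs in the rack and stays there. Point: centre of its handle.
- wand_yellow_grip (a point): test wand like the blue one but with a yellow handle; it belongs in the rack and stays there. Point: centre of its handle.
- beaker: glass beaker, 72 mm across, 90 mm high, bystander. Origin: centre of its underside.
- jar: amber jar, 60 mm across, 85 mm high, bystander. Origin: centre of its underside.
- dish: white weighing dish, 90 mm across, 22 mm high, bystander. Origin: centre of its underside.
- weight: steel balance weight, 36 mm across, 57 mm high, bystander. Origin: centre of its underside.

How it is judged:
On the way, in this order (a step that is already met when the one before it is completed fails the run):
1. the saddle cover hangs astride the bar of the rail, let go (x of cover_saddle in the frame of rail_mid between -0.01 and 0.01 m and y of cover_saddle in the frame of rail_mid between -0.055 and 0.055 m and z of cover_saddle in the frame of rail_mid between 0 and 0.014 m and angle between the y axis of cover_saddle and the y axis of rail_mid, either way round below 0.35 rad and angle between cover_saddle's own z axis and vertical below 0.6 rad and contact force between cover and rail above 0.3 N and contact force between cover and the fingers below 0.05 N and linear speed of cover below 0.03 m/s), for 0.3 s.
2. the blue wand's blade is inside the throat (x of wand_blue_band in the frame of throat_mouth between -0.004 and 0.004 m and y of wand_blue_band in the frame of throat_mouth between -0.004 and 0.004 m and angle between wand_blue_band's own z axis and vertical below 0.1 rad and z of wand_blue_band in the frame of throat_mouth below 0.06 m), for 0.1 s.
At the end, for the whole second after the job is handed in: Cover let go, at rest astride the bar, middle within 55 mm of the bar's, tilt under 0.6 rad. Blue wand in the throat, within 0.1 rad of upright, band within 6 mm of the mouth, still, gripped, pressing on the detector under 5 N. Other wands moved under 20 mm, bystanders under 30 mm (all of step 1 and x of wand_blue_band in the frame of throat_mouth between -0.004 and 0.004 m and y of wand_blue_band in the frame of throat_mouth between -0.004 and 0.004 m and angle between wand_blue_band's own z axis and vertical below 0.1 rad and z of wand_blue_band in the frame of throat_mouth between -0.006 and 0.006 m and contact force between wand_blue and the fingers above 1 N and contact force between wand_blue and detector below 5 N and linear speed of wand_blue below 0.03 m/s and distance of each of wand_red_grip, wand_yellow_grip from where it was at the start of the episode below 0.02 m and distance of each of beaker, jar, dish, weight from where it was at the start of the episode below 0.03 m); the arm keeps its last pose, push and grip.
It fails at once if another wand is pulled out of the rack or the rack's wands are knocked about (distance of any of wand_red_grip, wand_yellow_grip from where it was at the start of the episode above 0.03 m).
It fails at once if a bystander on the bench is knocked or moved (distance of any of beaker, jar, dish, weight from where it was at the start of the episode above 0.04 m).
It also fails if it takes over 69 s, if anything falls off the work surface, if the arm or the gripper's body presses on something with over 40 N, if the wrist force passes 120 N, or if a joint passes its speed limit or range.

## Working session

There is one attempt and no reset: what is moved stays moved. The work goes in short steps, Python scripts to look and compute and a tool call to move; the robot and the scene stay as the last step left them, time stands still between calls to the robot, and variables do not carry over. Pictures are saved under pics/ and viewed, at most 10 in all, crops included, and the job is handed in when it is done.

Besides the shell and the picture viewer there is one more tool, called after "Emit:" in YAML: its name, and indented under it one key for each argument. jog_arm: Moves the arm, as the interface text tells. Its arguments: {"type":"object","properties":{"gripper":{"type":"array"},"offset":{"type":"array"},"twist":{"type":"array"},"squeeze":{"type":"number"}},"required":["gripper","offset","twist"]}

```bash
mkdir -p pics
cat > h.py <<'E'
import numpy as np, cv2
from workcell import env
def cam(n):
    return env.read_camera(n)
def world(c):
    """per-pixel world points"""
    z=c["z_map"]; h,w=z.shape; f=h/2/np.tan(np.radians(c["fovy"])/2)
    u,v=np.meshgrid(np.arange(w),np.arange(h))
    p=np.stack([(u-c["cx"])/f*z,-(v-c["cy"])/f*z,-z,np.ones_like(z)],-1)
    P=(p@np.array(c["cam_to_world"]).T)[...,:3]; P[z==0]=np.nan
    return P
def save(c,n): cv2.imwrite(n,cv2.cvtColor(c["image"],cv2.COLOR_RGB2BGR))
E
python3 - <<'E'
from h import *
for n in("scene","top"):
    c=cam(n); save(c,f"pics/{n}0.png"); np.savez(f"{n}0.npz",**c)
    print({k:(v if k not in("image","z_map") else (v==0).mean()) for k,v in c.items()})
s=env.get_state(); print(s)
E
```

```text
{'image': np.float64(0.0), 'z_map': np.float64(0.00403515625), 'fovy': 48.2285037169256, 'cx': 320.0312961793205, 'cy': 201.68113392370228, 'cam_to_world': array([[ 0.13571224, -0.67573921,  0.72454034,  1.41725674],
       [ 0.99074415,  0.09467681, -0.09727447, -0.10581552],
       [-0.00286499,  0.73103545,  0.68233347,  0.88071674],
       [ 0.        ,  0.        ,  0.        ,  1.        ]])}
{'image': np.float64(0.0008502604166666667), 'z_map': np.float64(0.0040703125), 'fovy': 55.94995021046763, 'cx': 317.67783234773134, 'cy': 194.60205817163865, 'cam_to_world': array([[ 0.0305047 ,  0.99423262, -0.10281517,  0.53983274],
       [-0.99934863,  0.02835298, -0.0223253 , -0.00112552],
       [-0.01928142,  0.10342923,  0.99444991,  1.09711909],
       [ 0.        ,  0.        ,  0.        ,  1.        ]])}
{'clock': 0.1, 'joint_pos': array([ 1.18539090e+00,  3.13948726e-01,  4.50744052e-02,  1.30362424e+00,
       -1.34952653e-05,  1.43119226e+00]), 'qvel': array([ 2.27073590e-04, -3.99812980e-05,  2.50782200e-03,  6.84554487e-04,
        1.81113568e-03,  6.60523791e-04]), 'tau': array([ 3.61070473e-03, -4.81725383e+01,  2.99243778e+01,  1.27385659e-02,
       -7.50637423e-05,  2.35513829e-05]), 'tcp_pos': array([0.13975205, 0.55726846, 0.2304773 ]), 'orientation': array([-2.14348046e-04,  1.22591469e-01,  9.92456854e-01, -8.23709099e-04]), 'wrist_force': array([-0.36457405,  0.50835869,  0.84524307]), 'ft_torque': array([-0.01812137, -0.07053055,  0.02738655]), 'grip_force': 0.0, 'finger_gap': 0.085589481733249}
```

View pics/scene0.png

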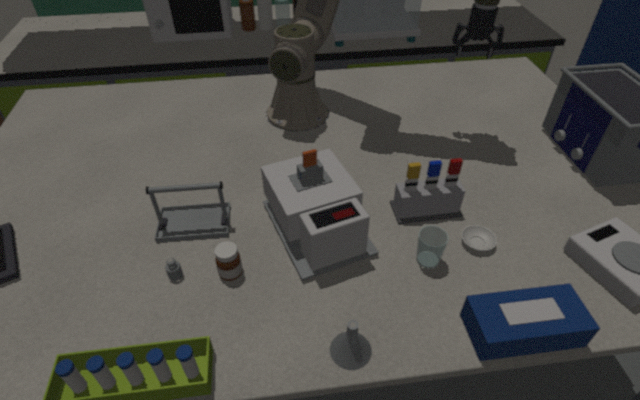

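View pics/top0.png

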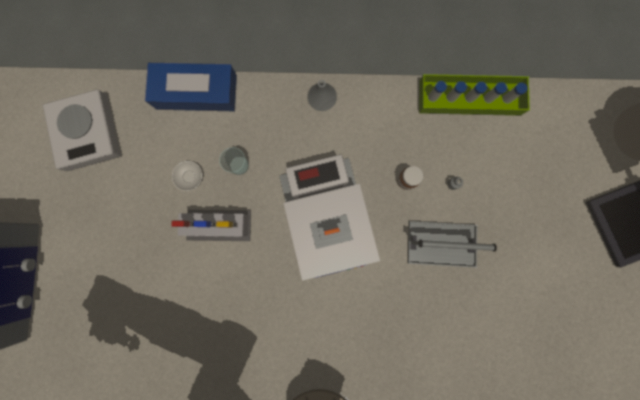

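The scene view shows the rail at left (bar 150–222, 187), the orange tab at (310,158), and the handles yellow (413,171), blue (433,168) and red (455,166). In the top view the tab is at (331,232), the bar runs (418,243)–(495,247), and the handles are at (178/200/222, 224).

```bash
cat > m.py <<'E'
from h import *
def meas(n,c):
    P=world(c); hsv=cv2.cvtColor(c["image"],cv2.COLOR_RGB2HSV).astype(int); H,S,V=[hsv[...,i] for i in range(3)]
    vv,uu=np.indices(H.shape)
    r={}
    def rep(k,m,box,zr):
        x0,x1,y0,y1=box
        m=m&(uu>=x0)&(uu<x1)&(vv>=y0)&(vv<y1)&(P[...,2]>zr[0])&(P[...,2]<zr[1])
        q=P[m]
        if len(q)<5: print(n,k,len(q)); return
        (c0,sz,a)=cv2.minAreaRect((q[:,:2]*1000).astype(np.float32))
        print(n,k,len(q),"mean",q.mean(0).round(4),"rect c",np.round(c0,1),np.round(sz,1),round(a,1),"z",np.percentile(q[:,2],[2,50,98]).round(4))
    return rep
E
python3 - <<'E'
from m import *
T=dict(np.load("top0.npz")); S=dict(np.load("scene0.npz"))
for n,c,B in (("top",T,dict(tab=(310,350,215,250),wand=(165,245,205,245),head=(280,385,180,285),rail=(400,505,232,256),rack=(165,255,200,245))),
          ("scene",S,dict(tab=(295,325,140,175),wand=(395,475,150,190),head=(255,370,140,240),rail=(140,235,175,200),rack=(385,470,160,220)))):
    rep=meas(n,c); hsv=cv2.cvtColor(c["image"],cv2.COLOR_RGB2HSV).astype(int);H,Sa,V=[hsv[...,i] for i in range(3)]
    sat=Sa>120; one=H>=0
    rep("tab",sat&(H<20),B["tab"],(.15,.4)); rep("tabtop",sat&(H<20),B["tab"],(.24,.3))
    for k,h in(("red",(H<8)|(H>172)),("yel",(H>18)&(H<35)),("blue",(H>100)&(H<130))):
        rep(k,sat&h,B["wand"],(.1,.3)); rep(k+"top",sat&h,B["wand"],(.163,.19))
    rep("head",one,B["head"],(.137,.1455)); rep("covertop",one,B["head"],(.185,.2)); rep("throat/skirt",one,B["head"],(.15,.185))
    rep("bar",one,B["rail"],(.11,.16)); rep("bartop",one,B["rail"],(.133,.15)); rep("racktop",one,B["rack"],(.08,.09))
E
```

```text
top tab 60 mean [ 0.5468 -0.0154  0.2319] rect c [547.  -15.4] [ 9.4 31.6] 15.7 z [0.2283 0.232  0.2345]
top tabtop 0
top red 76 mean [0.555  0.3612 0.1689] rect c [554.  363.4] [12.4 29.7] 1.9 z [0.1441 0.1714 0.1739]
top redtop 67 mean [0.555  0.3627 0.1712] rect c [554.  363.6] [12.4 29.2] 1.9 z [0.1647 0.1716 0.1739]
top yel 89 mean [0.5572 0.2503 0.1687] rect c [557.3 252.8] [12.4 31.4] 1.8 z [0.1427 0.1711 0.1744]
top yeltop 78 mean [0.5572 0.2521 0.1712] rect c [557.3 252.8] [12.4 31.4] 1.8 z [0.166  0.1712 0.1746]
top blue 60 mean [0.5554 0.307  0.1714] rect c [554.8 307.7] [12.2 30.2] 8.6 z [0.1676 0.1715 0.1745]
top bluetop 60 mean [0.5554 0.307  0.1714] rect c [554.8 307.7] [12.2 30.2] 8.6 z [0.1676 0.1715 0.1745]
top head 4716 mean [ 0.5469 -0.0155  0.1433] rect c [567.9  -9.3] [244.1 200.1] 15.8 z [0.14   0.1435 0.1454]
top covertop 249 mean [ 0.5468 -0.0152  0.1883] rect c [546.9 -15.4] [30.2 59.6] 15.7 z [0.1853 0.1883 0.1922]
top throat/skirt 223 mean [0.6532 0.0342 0.1518] rect c [594.8  14.6] [168.3 139.5] 5.3 z [0.1501 0.1512 0.1546]
top bar 507 mean [ 0.5219 -0.33
[... 1038 characters left out ...]
[0.1632 0.1702 0.1733]
scene head 3020 mean [ 0.5747 -0.0132  0.1433] rect c [586.5  -2.2] [292.1 202.1] 15.9 z [0.1387 0.1436 0.1454]
scene covertop 191 mean [ 0.5514 -0.0142  0.1899] rect c [546.7 -13.9] [34.8 61.5] 17.5 z [0.1853 0.189  0.1994]
scene throat/skirt 941 mean [0.6509 0.0127 0.1562] rect c [629.7  13. ] [202.2 143.8] 11.4 z [0.1501 0.1519 0.1826]
scene bar 532 mean [ 0.5252 -0.3327  0.1341] rect c [ 522.7 -332.5] [189.   19.3] 88.1 z [0.1141 0.1359 0.1413]
scene bartop 360 mean [ 0.5244 -0.3337  0.1376] rect c [ 522.8 -332.6] [188.8  19.2] 87.9 z [0.1333 0.1376 0.1415]
scene racktop 785 mean [0.5653 0.3063 0.0854] rect c [555.3 310.9] [ 67.7 176.2] 1.7 z [0.0809 0.0854 0.0889]
```

Emit:
jog_arm:
  gripper: [1,1,1,1,1,1,1,1]
  offset:
    - [2,-2.8,2]
    - [5,-7,4]
    - [8,-11.2,4]
    - [11,-15.4,4]
    - [14,-19.6,4]
    - [17,-23.8,4]
    - [20,-28,4]
    - [22,-31,4]
  twist: [-3,-8,-13,-18,-23,-28,-33,-38]
  squeeze: 40

```text
clock: 1.1
tcp_pos: [0.3607, 0.2459, 0.271]
orientation: [-0.0, 0.441, 0.898, -0.0]
wrist_force: [0.4, 0.2, 0.6]
finger_gap: 0.0857
grip_force: 0.0
```

Emit:
jog_arm:
  gripper: [1,1,1,1,1,1,1,1]
  offset:
    - [3,-4.2,0]
    - [6,-8.5,0]
    - [9,-12.7,0]
    - [12,-17,0]
    - [15,-21.5,0]
    - [17.5,-25,0]
    - [18.7,-26.3,0]
    - [18.7,-26.3,0]
  twist: [-4,-8,-12,-16,-20,-22.2,-22.2,-22.2]

```text
clock: 2.1
tcp_pos: [0.547, -0.0156, 0.2706]
orientation: [-0.001, 0.604, 0.797, -0.0]
wrist_force: [-0.5, -0.6, 0.1]
finger_gap: 0.0854
grip_force: 0.0
```

Emit:
jog_arm:
  gripper: [1,1,1,1,1,1,0,0]
  offset:
    - [0,0,-1.5]
    - [0,0,-3.5]
    - [0,0,-5.5]
    - [0,0,-7]
    - [0,0,-7.6]
    - [0,0,-7.6]
    - [0,0,-7.6]
    - [0,0,-7.6]
  twist: [0,0,0,0,0,0,0,0]

```text
clock: 3.1
tcp_pos: [0.5474, -0.0154, 0.196]
orientation: [0.001, 0.604, 0.797, 0.0]
wrist_force: [-0.1, 0.8, 0.5]
finger_gap: 0.0515
grip_force: 0.0
```

Emit:
jog_arm:
  gripper: [0,0,0,0,0,0,0,0]
  offset:
    - [0,0,0]
    - [0,0,0]
    - [0,0,0]
    - [0,0,0.5]
    - [0,0,1.5]
    - [0,0,3]
    - [0,0,4.5]
    - [0,0,6]
  twist: [0,0,0,0,0,0,0,0]

```text
clock: 4.1
tcp_pos: [0.5472, -0.0153, 0.2569]
orientation: [0.0, 0.604, 0.797, 0.0]
wrist_force: [-0.3, -0.6, -0.6]
finger_gap: 0.0095
grip_force: 45.0
```

Run:
```python
from m import *
for n,B in (("top",(290,360,180,290)),("scene",(255,360,90,200))):
    c=cam(n); save(c,f"pics/{n}1.png"); np.savez(f"{n}1.npz",**c)
    P=world(c); hsv=cv2.cvtColor(c["image"],cv2.COLOR_RGB2HSV).astype(int);H,S,V=[hsv[...,i] for i in range(3)]
    rep=meas(n,c)
    rep("tab",(S>120)&(H<20),B,(.15,.4)); rep("throat",(S>90)&(H>100)&(H<130),B,(.15,.2)); rep("throat-top",(S>90)&(H>100)&(H<130),B,(.18,.19))
T=dict(np.load("top0.npz")); 
for n,b in(("top",(232,256,400,505)),("scene",(175,200,140,235))):
    P=world(dict(np.load(n+"0.npz")))[b[0]:b[1],b[2]:b[3]].reshape(-1,3); q=P[(P[:,2]>.134)&(P[:,2]<.145)]
    y=q[:,1]; k=np.polyfit(y+.334,q[:,0],1); print(n,"bar slope deg",np.degrees(np.arctan(k[0])),"x@-.334",k[1],"y range",np.percentile(y,[1,99]))
print(env.get_state()["finger_gap"])
```

```text
top tab 0
top throat 0
top throat-top 0
scene tab 63 mean [ 0.555  -0.0259  0.2789] rect c [545.2 -25.9] [60.6 26.3] 40.3 z [0.2551 0.2802 0.2974]
scene throat 281 mean [ 0.5527 -0.0158  0.1719] rect c [548.4 -15. ] [26.3 45.2] 16.4 z [0.1513 0.1745 0.1865]
scene throat-top 86 mean [ 0.549  -0.0162  0.1839] rect c [548.2 -15.6] [25.3 42.9] 14.9 z [0.1807 0.1838 0.1871]
top bar slope deg 1.3649885663365247 x@-.334 0.5217907394483224 y range [-0.42862904 -0.24002197]
scene bar slope deg 1.5288458181706044 x@-.334 0.524152272234168 y range [-0.42650524 -0.23846374]
0.009309729672094511
```

Emit:
jog_arm:
  gripper: [0,0,0,0,0,0,0,0]
  offset:
    - [-0.2,-2,0]
    - [-0.6,-7,0]
    - [-1,-12,0]
    - [-1.4,-17,0]
    - [-1.8,-22,0]
    - [-2.2,-27,0]
    - [-2.4,-31,0]
    - [-2.4,-31.9,0]
  twist: [-1,-4,-7,-10,-13,-16,-17.5,-17.5]

```text
clock: 5.2
tcp_pos: [0.5214, -0.3376, 0.2538]
orientation: [-0.001, 0.72, 0.694, -0.0]
wrist_force: [0.1, -0.6, -0.7]
finger_gap: 0.0096
grip_force: 45.0
```

Run:
```python
from m import *
print(env.get_state()["tcp_pos"])
c=cam("scene"); save(c,"pics/s2.png"); im=cv2.imread("pics/s2.png")[80:260,100:300]; cv2.imwrite("pics/s2c.png",cv2.resize(im,None,fx=3,fy=3))
rep=meas("scene",c); hsv=cv2.cvtColor(c["image"],cv2.COLOR_RGB2HSV).astype(int)
B=(140,245,60,210)
rep("cover",hsv[...,0]>=0,B,(.195,.245))
c=cam("top"); hsv=cv2.cvtColor(c["image"],cv2.COLOR_RGB2HSV).astype(int); H,S=hsv[...,0],hsv[...,1]; rep=meas("top",c)
rep("throat",(S>90)&(H>100)&(H<130),(290,370,180,290),(.17,.2))
rep("head",H>=0,(280,385,180,285),(.175,.2))
np.savez("top2.npz",**c); save(c,"pics/t2.png")
```

```text
[ 0.5214231  -0.33764493  0.25381839]
scene cover 352 mean [ 0.5337 -0.3343  0.2268] rect c [ 523.1 -335.9] [35.7 61.7] 1.8 z [0.2089 0.2263 0.2448]
top throat 63 mean [ 0.5501 -0.0169  0.1856] rect c [547.6 -15.5] [19.7 42.6] 15.6 z [0.1796 0.186  0.1882]
top head 101 mean [ 0.5472 -0.0157  0.1855] rect c [547.2 -15.4] [21.5 45.7] 15.7 z [0.1813 0.1859 0.1883]
```

View pics/s2c.png

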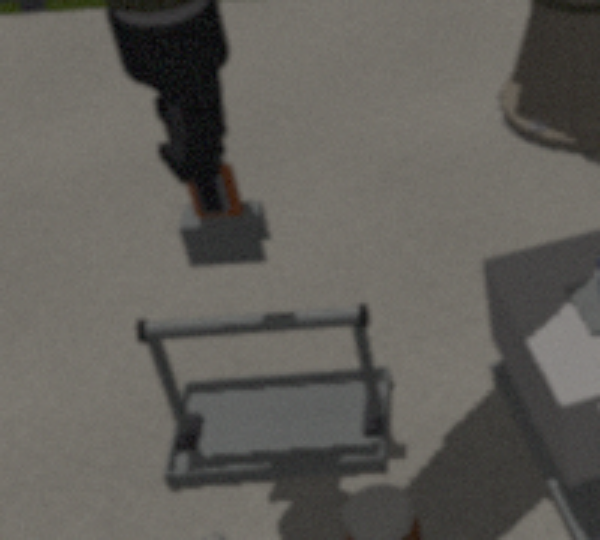

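The crop shows the cover held upright (cover at ~(225,225)) above the bar (145–365, ~320). The lateral alignment is good, so I'm lowering it.

Emit:
jog_arm:
  gripper: [0,0,0,0,0,0,0,0]
  offset:
    - [0.1,0.1,-2]
    - [0.1,0.1,-4.5]
    - [0.1,0.1,-7]
    - [0.1,0.1,-8.5]
    - [0.1,0.1,-9.5]
    - [0.1,0.1,-10]
    - [0.1,0.1,-10.3]
    - [0.1,0.1,-10.3]
  twist: [0,0,0,0,0,0,0,0]

```text
clock: 6.3
tcp_pos: [0.5241, -0.3334, 0.1527]
orientation: [0.0, 0.718, 0.696, 0.0]
wrist_force: [-0.3, -0.2, -1.0]
finger_gap: 0.0096
grip_force: 45.0
```

Run:
```python
from m import *
s=env.get_state();print(s["tcp_pos"],s["wrist_force"])
c=cam("scene"); save(c,"pics/s3.png"); im=cv2.imread("pics/s3.png")[110:260,120:280]; cv2.imwrite("pics/s3c.png",cv2.resize(im,None,fx=4,fy=4,interpolation=cv2.INTER_CUBIC))
```

```text
[ 0.52408989 -0.3334302   0.1526566 ] [-0.27898079 -0.2341242  -0.96757313]
```

View pics/s3c.png

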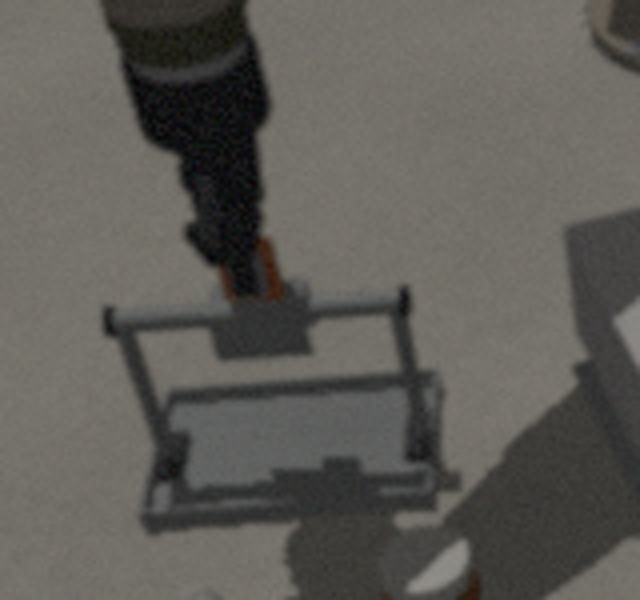

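The crop shows the cover astride the bar at (260,320), just above contact.

Emit:
jog_arm:
  gripper: [0,0,0,0,0,0,0,0]
  offset:
    - [-0.1,0,-0.1]
    - [-0.1,0,-0.2]
    - [-0.1,0,-0.3]
    - [-0.1,0,-0.35]
    - [-0.1,0,-0.4]
    - [-0.1,0,-0.4]
    - [-0.1,0,-0.4]
    - [-0.1,0,-0.4]
  twist: [0,0,0,0,0,0,0,0]

```text
clock: 7.35
tcp_pos: [0.5229, -0.3332, 0.1484]
orientation: [0.0, 0.718, 0.696, 0.0]
wrist_force: [0.0, 0.8, -0.1]
finger_gap: 0.0092
grip_force: 45.2
```

Emit:
jog_arm:
  gripper: [0,0,0.3,0.5,0.6,0.6,0.6,0.6]
  offset:
    - [0,0,-0.1]
    - [0,0,-0.1]
    - [0,0,-0.1]
    - [0,0,-0.1]
    - [0,0,-0.1]
    - [0,0,0.5]
    - [0,0,2.5]
    - [0,0,5]
  twist: [0,0,0,0,0,0,0,0]

```text
clock: 8.35
tcp_pos: [0.5227, -0.333, 0.1986]
orientation: [-0.001, 0.718, 0.696, -0.0]
wrist_force: [0.7, -0.6, 0.9]
finger_gap: 0.051
grip_force: 0.0
```

Emit:
jog_arm:
  gripper: [0.6,0.6,0.6,0.6,0.6,0.6,0.6,0.6]
  offset:
    - [0,0,3]
    - [0,0,6]
    - [0,0,8]
    - [0,3,9]
    - [0.3,8,9]
    - [0.6,13,9]
    - [0.9,18,9]
    - [1.2,23,9]
  twist: [0,0,0,0,0,1,2,3]

```text
clock: 9.35
tcp_pos: [0.5349, -0.1017, 0.2889]
orientation: [0.0, 0.699, 0.715, 0.0]
wrist_force: [0.2, 1.1, 0.0]
finger_gap: 0.0512
grip_force: 0.0
```

Run:
```python
from m import *
print(env.get_state()["tcp_pos"])
for n,B in(("scene",(150,230,150,215)),("top",(420,500,215,275))):
    c=cam(n); save(c,f"pics/{n}4.png"); H,S,V=np.moveaxis(cv2.cvtColor(c["image"],cv2.COLOR_RGB2HSV).astype(int),2,0)
    rep=meas(n,c); rep("tab",(S>120)&(H<20),B,(.1,.25)); rep("plate",H>=0,B,(.1385,.15)); rep("tabtop",H>=0,B,(.17,.2))
im=cv2.imread("pics/scene4.png")[110:260,120:280]; cv2.imwrite("pics/s4c.png",cv2.resize(im,None,fx=4,fy=4,interpolation=cv2.INTER_CUBIC))
```

```text
[ 0.5349327  -0.10173606  0.28889193]
scene tab 180 mean [ 0.5305 -0.3314  0.1676] rect c [ 530.7 -331.5] [31.8 10.7] 89.4 z [0.1448 0.1679 0.1868]
scene plate 239 mean [ 0.5259 -0.3271  0.1413] rect c [ 523.9 -327.6] [ 33.  179.7] 1.3 z [0.1386 0.1407 0.1491]
scene tabtop 102 mean [ 0.5308 -0.3307  0.1802] rect c [ 530.2 -330.5] [34.4 12.9] 82.7 z [0.1709 0.1813 0.1877]
top tab 0
top plate 8 mean [ 0.5175 -0.4273  0.1405] rect c [ 517.4 -427.2] [9.8 3.7] 5.4 z [0.1388 0.1402 0.1431]
top tabtop 0
```

View pics/s4c.png

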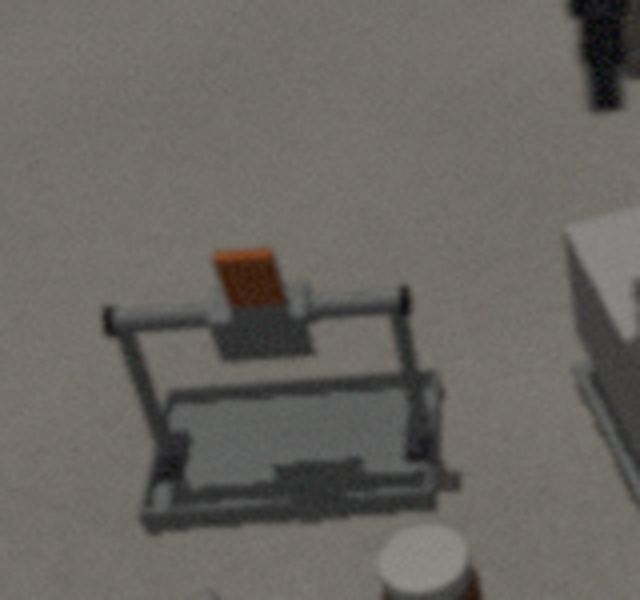

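The cover hangs upright on the bar (tab at (250,278)), let go. Next is the blue wand.

Emit:
jog_arm:
  gripper: [0.7,0.7,0.7,0.7,0.7,0.7,0.7,0.7]
  offset:
    - [0.2,4,0]
    - [0.5,9,0]
    - [0.8,15,0]
    - [1.1,21,0]
    - [1.4,27,0]
    - [1.7,33,0]
    - [2,38,0]
    - [2.1,40.9,0]
  twist: [0,0,0,0,0.5,0.5,0.5,0.5]

```text
clock: 10.45
tcp_pos: [0.5561, 0.3079, 0.2882]
orientation: [0.0, 0.696, 0.718, 0.0]
wrist_force: [1.1, -0.3, 0.1]
finger_gap: 0.0601
grip_force: 0.0
```

Emit:
jog_arm:
  gripper: [0.7,0.7,0.7,0.7,0.7,0.7,0.7,0.7]
  offset:
    - [0,0,0]
    - [0,0,-2]
    - [0,0,-4]
    - [0,0,-6]
    - [0,0,-7.5]
    - [0,0,-8]
    - [0,0,-8]
    - [0,0,-8]
  twist: [0,0,0,0,0,0,0,0]

```text
clock: 11.45
tcp_pos: [0.5564, 0.3058, 0.2093]
orientation: [0.0, 0.696, 0.718, 0.001]
wrist_force: [-0.1, -0.1, 0.8]
finger_gap: 0.0595
grip_force: 0.0
```

Emit:
jog_arm:
  gripper: [0.7,0.7,0.7,0.7,0.7,0.7,0,0]
  offset:
    - [0,0.1,-2]
    - [0,0.1,-4]
    - [0,0.1,-6]
    - [0,0.1,-7.5]
    - [0,0.1,-7.9]
    - [0,0.1,-7.9]
    - [0,0.1,-7.9]
    - [0,0.1,-7.9]
  twist: [0,0,0,0,0,0,0,0]

```text
clock: 12.45
tcp_pos: [0.5564, 0.3069, 0.1301]
orientation: [0.0, 0.696, 0.718, 0.001]
wrist_force: [-0.4, -0.8, -0.9]
finger_gap: 0.0242
grip_force: 0.0
```

Emit:
jog_arm:
  gripper: [0,0,0,0,0,0,0,0]
  offset:
    - [0,0,0]
    - [0,0,0]
    - [0,0,0]
    - [0,0,0]
    - [0,0,0.5]
    - [0,0,1.5]
    - [0,0,3]
    - [0,0,5]
  twist: [0,0,0,0,0,0,0,0]

```text
clock: 13.45
tcp_pos: [0.5558, 0.3067, 0.1802]
orientation: [-0.0, 0.696, 0.718, -0.0]
wrist_force: [1.2, -0.8, -0.9]
finger_gap: 0.0156
grip_force: 39.2
```

Emit:
jog_arm:
  gripper: [0,0,0,0,0,0,0,0]
  offset:
    - [0,0,2]
    - [0,0,5]
    - [0,0,8]
    - [0,0,11]
    - [0,0,13]
    - [0,0,14.5]
    - [0,0,15]
    - [0,0,15]
  twist: [0,0,0,0,0,0,0,0]

```text
clock: 14.45
tcp_pos: [0.5561, 0.3068, 0.3297]
orientation: [0.0, 0.696, 0.718, 0.0]
wrist_force: [1.0, 0.1, -1.6]
finger_gap: 0.0156
grip_force: 39.2
```

Run:
```python
from m import *
s=env.get_state();print(s["tcp_pos"],s["finger_gap"],s["joint_pos"])
c=cam("scene"); save(c,"pics/s5.png"); im=cv2.imread("pics/s5.png")[60:240,370:530]; cv2.imwrite("pics/s5c.png",cv2.resize(im,None,fx=3.3,fy=3.3,interpolation=cv2.INTER_CUBIC))
```

```text
[0.55606373 0.30678862 0.3297408 ] 0.015564564658141466 [ 3.77892189e-01  4.42759352e-01  4.74918327e-01  1.60209291e+00
 -7.83919719e-05  1.91877580e+00]
```

View pics/s5c.png

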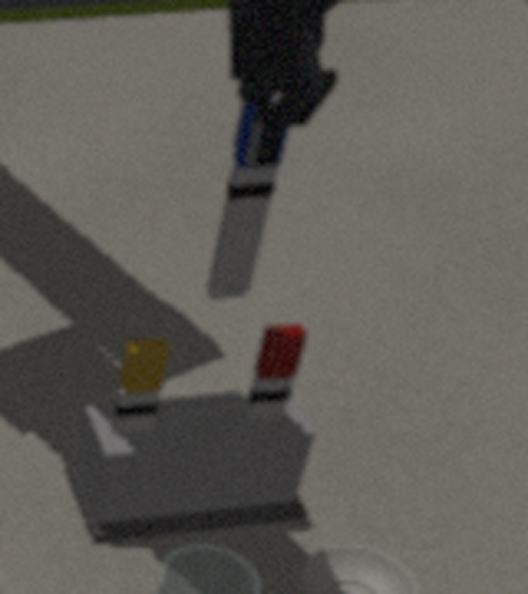

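The crop shows the blue wand held clear of the rack (blade 225–250, 170–295), with yellow and red still in place. Moving it over the throat.

Emit:
jog_arm:
  gripper: [0,0,0,0,0,0,0,0]
  offset:
    - [0,-2,0]
    - [-0.1,-7,0]
    - [-0.3,-12,0]
    - [-0.5,-17,0]
    - [-0.7,-22,0]
    - [-0.8,-27,0]
    - [-0.9,-31,0]
    - [-0.9,-32.2,0]
  twist: [0,2,5,8,11,13.9,13.9,13.9]

```text
clock: 15.5
tcp_pos: [0.546, -0.0182, 0.3288]
orientation: [-0.0, 0.606, 0.795, -0.0]
wrist_force: [0.7, 0.5, -1.2]
finger_gap: 0.0153
grip_force: 39.2
```

Emit:
jog_arm:
  gripper: [0,0,0,0,0,0,0,0]
  offset:
    - [0,0,0]
    - [0,0,0]
    - [0,0,-0.5]
    - [0,0,-1]
    - [0,0,-1.5]
    - [0,0,-1.5]
    - [0,0,-1.5]
    - [0,0,-1.5]
  twist: [0,0,0,0,0,0,0,0]

```text
clock: 16.5
tcp_pos: [0.5471, -0.0153, 0.3145]
orientation: [0.0, 0.605, 0.797, 0.0]
wrist_force: [0.7, -0.1, -0.8]
finger_gap: 0.0157
grip_force: 39.2
```

```bash
cat > q.py <<'E'
from m import *
from scipy.optimize import least_squares
s=env.get_state();print(s["tcp_pos"],s["orientation"].round(4))
c=cam("scene"); np.savez("s6.npz",**c); save(c,"pics/s6.png"); P=world(c)
H,S,V=np.moveaxis(cv2.cvtColor(c["image"],cv2.COLOR_RGB2HSV).astype(int),2,0)
a=np.radians(15.7); R=np.array([[np.cos(a),np.sin(a)],[-np.sin(a),np.cos(a)]])
Q=P.copy(); Q[...,:2]=(P[...,:2]-[.5472,-.0154])@R.T   # detector frame
vv,uu=np.indices(H.shape); near=(np.abs(Q[...,0])<.05)&(np.abs(Q[...,1])<.05)
blue=(S>90)&(H>100)&(H<130)
for z0 in np.arange(.15,.31,.01):
    m=near&(Q[...,2]>z0)&(Q[...,2]<z0+.01); q=Q[m]
    if len(q)>4: print(f"{z0:.2f}",len(q),"x",np.percentile(q[:,0],[5,50,95]).round(4),"y",np.percentile(q[:,1],[3,50,97]).round(4), "V",int(np.median(V[m])))
x0,x1,y0,y1=270,370,70,190
cv2.imwrite("pics/s6c.png",cv2.resize(cv2.imread("pics/s6.png")[y0:y1,x0:x1],None,fx=5,fy=5,interpolation=cv2.INTER_CUBIC))
E
python3 q.py
```

```text
[ 0.54705276 -0.0153125   0.31452191] [2.000e-04 6.045e-01 7.966e-01 1.000e-04]
0.15 63 x [-0.0005  0.0099  0.0135] y [-0.0239 -0.0018  0.0238] V 53
0.16 65 x [-0.0047  0.0094  0.0116] y [-0.0214 -0.0052  0.0245] V 54
0.17 89 x [-0.0099  0.0082  0.0119] y [-0.0212  0.0002  0.023 ] V 54
0.18 107 x [-0.0093  0.0007  0.0113] y [-0.0212  0.0016  0.0235] V 67
0.19 16 x [-0.0003  0.0019  0.0047] y [-0.0098  0.0024  0.0162] V 70
0.20 36 x [0.0011 0.0034 0.0056] y [-0.0115  0.0023  0.0189] V 70
0.21 48 x [0.0014 0.0031 0.0056] y [-0.0113  0.005   0.0196] V 69
0.22 35 x [0.0012 0.0035 0.0065] y [-0.0112  0.0037  0.0197] V 69
0.23 47 x [0.0016 0.0037 0.0056] y [-0.0113  0.0028  0.019 ] V 69
0.24 45 x [-0.      0.004   0.0063] y [-0.0123  0.0012  0.0192] V 68
0.25 46 x [0.0009 0.0038 0.0068] y [-0.0115  0.0042  0.0195] V 69
0.26 49 x [-0.0018  0.003   0.006 ] y [-0.0111  0.0017  0.0197] V 69
0.27 49 x [0.0007 0.0037 0.0064] y [-0.0116  0.0039  0.0197] V 69
0.28 48 x [0.0011 0.0041 0.0064] y [-0.0121  0.0039  0.0198] V 54
0.29 55 x [0.0007 0.0045 0.0072] y [-0.0118  0.0017  0.0195] V 36
0.30 44 x [0.0006 0.0039 0.006 ] y [-0.0108  0.0046  0.0198] V 66
```

View pics/s6c.png

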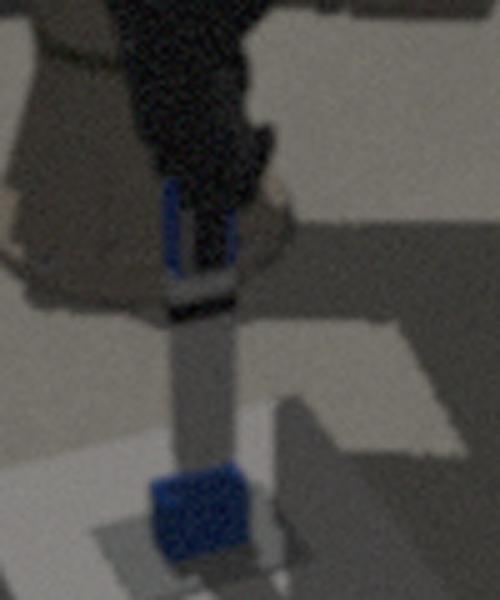

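The crop shows the blade (172–236) just above the throat (153–245), slightly to the +y side. In the detector frame it is ~2.8 mm off in y and x is centred, so I'll correct that and enter slowly.

Emit:
jog_arm:
  gripper: [0,0,0,0,0,0,0,0]
  offset:
    - [0.08,-0.27,0]
    - [0.08,-0.27,0]
    - [0.08,-0.27,-0.4]
    - [0.08,-0.27,-0.8]
    - [0.08,-0.27,-1.1]
    - [0.08,-0.27,-1.4]
    - [0.08,-0.27,-1.7]
    - [0.08,-0.27,-2]
  twist: [0,0,0,0,0,0,0,0]

```text
clock: 17.55
tcp_pos: [0.5478, -0.0179, 0.2941]
orientation: [0.0, 0.604, 0.797, 0.0]
wrist_force: [-0.4, 0.4, -1.0]
finger_gap: 0.0159
grip_force: 39.2
```

```bash
python3 q.py; python3 -c "
from h import env
s=env.get_state();print(s['wrist_force'],s['ft_torque'])"
```

```text
[ 0.54776035 -0.01793468  0.29413767] [0.000e+00 6.045e-01 7.966e-01 1.000e-04]
0.15 66 x [-0.0047  0.0092  0.0125] y [-0.0216 -0.0003  0.0258] V 54
0.16 62 x [-0.0053  0.0096  0.0117] y [-0.022  -0.0034  0.0223] V 53
0.17 67 x [-0.0061  0.0098  0.0128] y [-0.0216 -0.003   0.0244] V 54
0.18 99 x [-0.0089  0.0051  0.0113] y [-0.0214 -0.0021  0.0231] V 66
0.19 44 x [-0.0001  0.0036  0.0054] y [-0.014   0.      0.0164] V 68
0.20 40 x [0.0013 0.0035 0.0061] y [-0.0145 -0.0007  0.0151] V 68
0.21 42 x [0.0011 0.0034 0.0065] y [-0.0142  0.002   0.017 ] V 69
0.22 45 x [-0.      0.0037  0.0056] y [-0.014  -0.0015  0.0162] V 69
0.23 43 x [0.0013 0.0037 0.0059] y [-0.0139  0.0029  0.0168] V 69
0.24 44 x [0.0005 0.0035 0.0058] y [-0.014   0.0005  0.0162] V 69
0.25 47 x [-0.002   0.0038  0.0059] y [-0.0144 -0.0009  0.0163] V 69
0.26 52 x [0.0004 0.004  0.0059] y [-0.0136  0.0004  0.0168] V 57
0.27 50 x [-0.0008  0.0037  0.0065] y [-0.0138  0.0008  0.0178] V 40
0.28 39 x [0.0009 0.0041 0.0063] y [-0.0143  0.0001  0.0171] V 67
0.29 26 x [0.0023 0.0088 0.0161] y [-0.0146 -0.007   0.0157] V 55
0.30 51 x [-0.0032  0.0129  0.0218] y [-0.0146 -0.0071  0.0156] V 46
[-1.22001479 -0.30802892 -0.66498844] [-0.01226381  0.00907521 -0.01273164]
```

Centred and inside with no contact force; going on down.

Emit:
jog_arm:
  gripper: [0,0,0,0,0,0,0,0]
  offset:
    - [0,0,-0.8]
    - [0,0,-1.8]
    - [0,0,-2.8]
    - [0,0,-3.8]
    - [0,0,-4.8]
    - [0,0,-5.6]
    - [0,0,-6]
    - [0,0,-6]
  twist: [0,0,0,0,0,0,0,0]

```text
clock: 18.6
tcp_pos: [0.5476, -0.0179, 0.2341]
orientation: [-0.0, 0.604, 0.797, -0.0]
wrist_force: [-0.7, 0.3, -0.6]
finger_gap: 0.0155
grip_force: 39.2
```

Emit:
jog_arm:
  gripper: [0,0,0,0,0,0,0,0]
  offset:
    - [0,0,-0.5]
    - [0,0,-1.2]
    - [0,0,-1.8]
    - [0,0,-2.3]
    - [0,0,-2.5]
    - [0,0,-2.5]
    - [0,0,-2.5]
    - [0,0,-2.5]
  twist: [0,0,0,0,0,0,0,0]

```text
clock: 19.6
tcp_pos: [0.5479, -0.018, 0.2096]
orientation: [0.0, 0.604, 0.797, 0.0]
wrist_force: [-0.3, -0.5, -0.2]
finger_gap: 0.0154
grip_force: 39.2
```

```bash
python3 q.py
python3 - <<'E'
from m import *
s=env.get_state();print(s['wrist_force'],s['ft_torque'])
c=dict(np.load("s6.npz")); P=world(c); V=c["image"].max(2).astype(int); near=(abs(P[...,0]-.5512)<.03)&(abs(P[...,1]+.0154)<.012)
for z in np.arange(.18,.216,.002):
    m=near&(P[...,2]>z)&(P[...,2]<=z+.002)
    if m.any(): print(f"{z:.3f}",m.sum(),c["image"][m].mean(0).round())
E
```

```text
[ 0.54788142 -0.01798347  0.20958785] [2.000e-04 6.045e-01 7.966e-01 1.000e-04]
0.15 65 x [-0.0076  0.0091  0.0127] y [-0.0219 -0.0016  0.0254] V 53
0.16 57 x [-0.0047  0.0097  0.0121] y [-0.0215 -0.0031  0.0233] V 53
0.17 69 x [-0.0059  0.0097  0.0124] y [-0.0218 -0.0007  0.0242] V 53
0.18 102 x [-0.0088  0.0052  0.0111] y [-0.0214 -0.002   0.0239] V 53
0.19 39 x [0.0002 0.0041 0.006 ] y [-0.0139  0.0001  0.0162] V 63
0.20 20 x [-0.0002  0.0052  0.0115] y [-0.014  -0.0066  0.0153] V 65
0.21 30 x [0.0009 0.0123 0.0208] y [-0.0142 -0.009   0.0147] V 53
0.22 49 x [-0.0036  0.0145  0.0216] y [-0.0145 -0.0068  0.0152] V 43
0.23 42 x [0.0021 0.0179 0.022 ] y [-0.0144 -0.0072  0.0076] V 37
0.24 31 x [-0.0138  0.0071  0.0211] y [-0.0146 -0.0122  0.0024] V 44
0.25 37 x [-0.0303 -0.0028  0.0386] y [-0.0144 -0.0113  0.0074] V 31
0.26 54 x [-0.0342  0.0362  0.0441] y [-0.0144 -0.0111  0.0082] V 24
0.27 53 x [-0.0434  0.0202  0.0485] y [-0.0174 -0.0123  0.0055] V 21
0.28 54 x [-0.0404  0.0154  0.0313] y [-0.0185 -0.0135  0.0015] V 19
0.29 52 x [-0.0461  0.0199  0.0435] y [-0.0184 -0.013  -0.0003] V 18
0.30 53 x [-0.0093  0.0192  0.0443] y [-0.0204 -0.0133  0.0169] V 20
[-0.32739132  0.12681947 -1.1404304 ] [-0.03555538  0.05505937 -0.015757  ]
0.180 5 [14. 25. 51.]
0.182 11 [14. 23. 47.]
0.184 15 [15. 22. 40.]
0.186 6 [14. 14. 22.]
0.188 7 [25. 25. 26.]
0.190 10 [37. 37. 36.]
0.192 8 [55. 55. 54.]
0.194 1 [57. 57. 57.]
0.196 7 [66. 64. 63.]
0.198 5 [69. 67. 66.]
0.200 7 [63. 62. 61.]
0.202 2 [57. 58. 63.]
0.204 1 [64. 62. 63.]
0.206 1 [51. 49. 55.]
0.208 2 [52. 52. 55.]
0.210 5 [48. 48. 54.]
0.212 2 [42. 44. 55.]
0.214 6 [39. 40. 46.]
```

View pics/s6c.png

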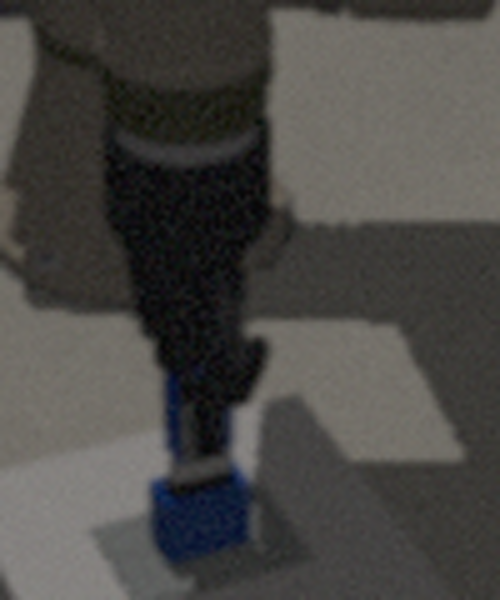

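The crop shows the wand upright in the throat with the top of the band just above the mouth. The band's upper edge measures ~0.1915 m, against 0.191 wanted. I'll nudge it 0.5 mm and let it settle.

Emit:
jog_arm:
  gripper: [0,0,0,0,0,0,0,0]
  offset:
    - [0,0,-0.05]
    - [0,0,-0.05]
    - [0,0,-0.05]
    - [0,0,-0.05]
    - [0,0,-0.05]
    - [0,0,-0.05]
    - [0,0,-0.05]
    - [0,0,-0.05]
  twist: [0,0,0,0,0,0,0,0]

```text
clock: 20.65
tcp_pos: [0.5478, -0.0179, 0.2088]
orientation: [0.0, 0.604, 0.797, 0.0]
wrist_force: [-0.3, 0.9, -1.2]
finger_gap: 0.0155
grip_force: 39.2
```

```bash
python3 -c "
from h import env
s=env.get_state();print(s['wrist_force'],s['tcp_pos']);print(env.hand_in())"
```

```text
[-0.26102798  0.94516539 -1.16285552] [ 0.547754   -0.01794788  0.20881725]
the job is handed in; nothing more can be done
None
```

I handed the job in at about 21 s: the cover hangs astride the bar, and the blue wand is held upright in the throat with its band within about 1 mm of the mouth by camera and no contact force measured; hand-in returned no verdict.

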